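# Stow a paint tin and set a box easel's leg

### The job

Get the box easel ready: stand the small squat paint tin upright in its open drawer and slide the drawer fully shut. Then, with the cam lever still open, draw the sprung leg on the lid out until the end of its foot is level with the pointer of the brass marker, and while holding it there squeeze the lever flat shut against the leg, never shutting it with the leg away from the mark. Finish still gripping the leg at the mark with the lever shut (do not let go), and leave everything else on the bench as it is.

Things in the scene. Friction and masses are not known exactly. Their poses are not given: they have to be found in the camera images.
- tin: The small squat round paint tin to be put away: bare metal with a paper label, 42 mm diameter, 36 mm high, about 0.11 kg, standing loose on the bench to the left or right in front of the easel. Origin: centre of its underside, z up.
- easel: Wooden box easel lying fixed on the bench: 190 (its x) by 360 (its y) by 80 mm high. Origin: centre of its underside; x points from its front (drawer side, towards the robot) to its back, y to the robot's left, z up. On its lid (z = 80) a telescopic leg runs parallel to its y, centre line at x = -10, z = 112.
- drawer (a joint): Drawer in the middle of the easel's front, opening in m: 0 is shut, starts 0.09 to 0.12, at most 0.14. It slides along the easel's x with about 1.5 N of friction. Inside it is 226 mm wide (y), 155 mm deep, walls 46 mm high; shutting moves it to +x. The lid overhangs what is still inside the box.
- drawer_spot (a point): Point on the drawer's inner floor (17 mm above the bench), moving with the drawer: in the middle of its width, 38 mm behind the inside of its front wall; with the drawer at its start it lies in the open, 30 mm or more in front of the box. Axes as the easel's.
- drawer_tab (a point): Centre of the drawer's pull: an upright wooden tab in the middle of the drawer front, 28 mm long (easel x), 12 mm thick (y), 22 mm high, 48 mm above the bench; can be pinched across its thickness from above. Moves with the drawer.
- leg (a joint): How far the sliding leg is drawn out, m, to the easel's +y: 0 fully in (where it starts), at most 0.11. A spring always pulls it back in with 1.2 N at 0 rising 0.12 N per 10 mm, plus 0.6 N friction; shutting the lever does not stop this, so it must be held.
- leg_end (a point): Centre of the end face (+y) of the leg's rubber foot. The foot is 30 by 30 mm and 20 mm long; from the foot's inner face a square aluminium tube, 18 by 18 mm in section, runs back towards -y, and a black collar 26 mm wide sits round it 71 to 93 mm from the end face.
- grip (a point): Middle of the grip zone, moves with the leg: 44 mm to -y of leg_end, at tube mid height (32 mm over the lid), in the middle of the 24 mm that tube and shut lever measure together across x. Fingers straddling here from above and closing along the easel's x have the tube on the +x side, the lever on the -x side; closing them swings the lever shut, then pinches both.
- lever (a joint): Cam lever angle, rad: 0 shut, flat along the tube's -x (robot) side; starts open 0.36 to 0.48, at most 0.6. Black bar 54 long, 6 thick, 16 mm high at tube height; upright pivot at the collar 76 mm to -y of leg_end, 12 mm to -x of the tube's centre line; free end points to +y. Stiff: 0.25 N m, stays where left. A finger pressing on it with a few N also drags the leg along.
- lever_tip (a point): Thumb lip at the lever's free end, 5 mm long, sticking out 4 mm on the outer (-x) side.
- marker (a joint): Where the brass marker stands on its rule: the value of the leg's joint at which the foot's end is level with it, 0.05 to 0.085 m. It is stiff (2 N) and must not be moved.
- mark_line (a point): The marker's pointer, a thin upright brass blade behind (+x of) the leg; its -y face is the mark. Axes as the easel's: the foot's end is at the mark when leg_end has the same y as this in the easel's frame. The pointer's blade tops out at 108 mm above the bench.
- tall_tin: Bystander: tall paint tin, 48 mm diameter, 75 mm high, standing to the left or right (the place the squat tin does not have). Origin: underside.
- lid_tin: Bystander: narrow tin, 36 mm diameter, 45 mm high, standing on the easel's lid behind the leg near its right end. Origin: underside.
- glue: Bystander: white glue bottle, 44 mm diameter, 130 mm high, left of the easel. Origin: underside.
- jar: Bystander: glass jar, 56 mm diameter, 70 mm high, right of the easel. Origin: underside.
- brush: Bystander: paint brush lying on the right near the robot.
- sandblock: Bystander: cork sanding block, 70 by 45 by 28 mm, on the left near the robot. Origin: underside.
Not all that is in view belongs to the job. Leave any orange look-alike of the tin alone.

How it is judged:
By the outcome, as a careful person would: the job done as asked, in the order asked, and still so for the second after the job is handed in, while the arm keeps its last pose, push and grip.
It also fails if it takes over 69 s, if anything falls off the work surface, if the arm or the gripper's body presses on something with over 40 N, if the wrist force passes 120 N, or if a joint passes its speed limit or range.

### The arm

A 7-joint arm with a two-finger parallel gripper is mounted at the origin on the work surface. World frame = base frame: x ahead of the robot, y to its left, z up, the work surface at z = 0. Lengths are in mm, angles in rad, forces in N, time in s.
With the tool pointing down it reaches from about 350 to 900 mm from the base axis. Payload 19.9 kg.
Tool frame: the origin (TCP) lies between the finger pads; the fingertips stand 11 mm ahead of it and the grasp point (between the pads) lies 8 mm behind it (robot.nose_length is the distance from the TCP to the fingertips, in mm); z points along the fingers, y is the line along which they close (so a half turn about z gives the same grasp; the last joint's range is limited). The gripper opens to 85 mm and grips with 20 to 120 N. Pads are 22 mm wide; open, the fingers measure 114 mm over their backs; the gripper's body (76 mm by 85 mm) begins 54 mm behind the grasp point. The pads swing forward as they close: fully open they stand 13 mm farther back than shut.
Start: joints at [1.248, 0.417, -0.01, 1.614, 0.005, 1.111, -0.053], TCP at [173.799, -600.33, 242.26] pointing down, gripper open.
Joint ranges: [-2.81, 2.81], [-0.39, 2.02], [-1.27, 1.25], [0.06, 2.57], [-1.19, 4.33], [0.19, 2], [-2.82, 2.82]. Speed limits (rad/s): [1.89, 1.89, 2.39, 2.39, 3.01, 3.01, 3.01].

### API

Orientations are given as a unit quaternion [w, x, y, z].
In Python, from plant import telemetry, viewer, sign_off, finder, robot gives the robot as it stands.
- The arm moves only by the tool arm_command, never from a script. Its argument "deltas" is a list of rows, each an object with "linear": the shift along the world's x, y, z in m, a list of three; "dr": the turn, a rotation vector about the world's x, y, z in degrees, a list of three; "jaw": the finger opening in m, from 0 to 0.0854. A call has 1 to 5 rows; each row is the pose to reach, as a shift and turn from the pose commanded when the call began; what a row does not reach only later rows make up. A row lasts 1/12 s, in which the tool goes at most 41.7 mm and 7.16 degrees, less where a joint would pass 70% of its speed; a pose out of reach is approached as far as the arm can. A call with a gripper value outside its range is refused whole. The fingers move at their own pace and stop on an object; "newtons" is the grip in N (left out, the last holds). Time passes only in rows, so rows that repeat a pose let the fingers close. It gives the time, the measured TCP pose, the force, the opening and the grip force at its end, in the units of the state.
- telemetry.read_state(): the state, without advancing time (a new reading comes with each control period).
- viewer.camera(name): name is "scene" or "top" or "wrist"; returns the picture (480x640x3 uint8, red, green, blue); there is no depth.
- viewer.get_calibration(name): a dict with "fx", "fy", "cx", "cy" (pixels), "position" and "orientation" of the camera in the world; the wrist camera has in their place "mount" (4x4, takes a point from camera to tool coordinates, whose origin is the TCP and whose axes are the flange's). Camera axes: x right, y up, looking along -z (the intrinsics and any distortion apply to the point x, -y, -z); pixel columns grow to the right and rows downward; lengths in mm; the calibration is good to about 2 mm. A picture is of the moment at which its call begins: read the wrist's pose just before it. get_calibration takes no time and is no camera call.
- sign_off(): hands the job in; it is judged then, once.
Trained networks look in the newest picture that a camera, given by its name, has taken for a name from the list of things; names that differ only in an ending like _2 or _b are one class to them, and where a whole thing is asked for, a point or a joint stands for the part that bears it (a point fixed in the world has none). Each returns a list of dicts, best first, with "confidence" (0 to 1); they miss things now and then, are a little off and sometimes report something else, mostly with a low value. They report only what shows in the picture. A call takes as long as a camera call. They do not tell look-alikes from the thing itself.
- finder.regions_of(camera, target): "pixels" (480x640 bool, what is visible of it) and "box" ([centre column, centre row, width, height] in pixels, round what is visible of it).
The state is a dict: "time": time; "qpos": joint angles; "joint_vel": joint speeds; "effort": joint torques, N m; "position": TCP position; "orientation": TCP orientation; "wrist_force": force on the tool from outside, world axes, zero at the start; "moment": the same for the moment, N m; "opening": opening from 0.0 (shut) to 1.0 (fully open); "grasp_force": force on a finger pad.
Only numpy, scipy, OpenCV 4.12 (cv2) and the standard library are available. Lean on these libraries where they do the work, as an engineer would, in place of code of your own. Each camera call takes 0.05 s, during which the arm holds its last target. There are 200 camera calls.

## Working session

There is one attempt and no reset: what is moved stays moved. The work goes in short steps, Python scripts to look and compute and a tool call to move; the robot and the scene stay as the last step left them, time stands still between calls to the robot, and variables do not carry over. Pictures are saved under pics/ and viewed, at most 10 in all, crops included, and the job is handed in when it is done.

Besides the shell and the picture viewer there is one more tool, called after ">>>" by a JSON object that holds its "api" and its "payload". arm_command: Moves the arm, as the interface text tells. Its arguments: {"type":"object","properties":{"deltas":{"type":"array","items":{"type":"object","properties":{"linear":{"type":"array","items":{"type":"number"}},"dr":{"type":"array","items":{"type":"number"}},"jaw":{"type":"number"}}}},"newtons":{"type":"number"}},"required":["deltas"]}

```bash
ls; mkdir -p pics
cat > h.py <<'E'
import numpy as np, cv2
from scipy.spatial.transform import Rotation as R
from plant import telemetry, viewer, sign_off, finder, robot
def cam(n):
    c=viewer.get_calibration(n); K=(c['fx'],c['fy'],c['cx'],c['cy'])
    if 'mount' in c:
        s=telemetry.read_state(); M=np.array(c['mount']); q=s['orientation']
        Rt=R.from_quat([q[1],q[2],q[3],q[0]]).as_matrix()
        return K,Rt@M[:3,:3],Rt@M[:3,3]+np.array(s['position'])
    q=c['orientation']; return K,R.from_quat([q[1],q[2],q[3],q[0]]).as_matrix(),np.array(c['position'])
def px2w(n,u,v,z,C=None):
    K,Rm,p=C or cam(n); d=Rm@np.array([(u-K[2])/K[0],-(v-K[3])/K[1],-1.]); return p+d*(z-p[2])/d[2]
def w2px(n,P,C=None):
    K,Rm,p=C or cam(n); c=Rm.T@(np.array(P)-p); return np.array([K[2]+K[0]*c[0]/-c[2],K[3]-K[1]*c[1]/-c[2]])
def shot(n,f=None):
    im=viewer.camera(n)
    if f: cv2.imwrite('pics/'+f,im[:,:,::-1])
    return im
E
python3 - <<'E'
from h import *
for n in('scene','top','wrist'):
    print(n,viewer.get_calibration(n)); shot(n,n+'0.png')
for n in('scene','top'):
  for t in('tin','tall_tin','easel','drawer','drawer_tab','leg','lever','lever_tip','marker','lid_tin','glue','jar'):
    print(n,t,[(round(d['confidence'],2),np.round(d['box']).astype(int).tolist()) for d in finder.regions_of(n,t)[:3]])
print(telemetry.read_state())
E
```

```text
pics
scene {'fx': 609.277408813095, 'fy': 609.277408813095, 'cx': 318.19858987861915, 'cy': 243.77608474636162, 'position': array([1223.81460728, -963.67342524, 1250.35260923]), 'orientation': array([0.88316258, 0.36576013, 0.11086283, 0.27194267])}
top {'fx': 570.6542257370637, 'fy': 570.6542257370637, 'cx': 325.0861469162054, 'cy': 235.87777073781723, 'position': array([ 356.42745761,   29.24509058, 1712.97454382]), 'orientation': array([-0.69771659, -0.04597584,  0.04492058,  0.71348435])}
wrist {'fx': 355.35558832198467, 'fy': 355.35558832198467, 'cx': 317.2367073408095, 'cy': 242.24640413963803, 'mount': array([[ 5.43461294e-04,  9.59075849e-01,  2.83148760e-01,
         7.26781258e+01],
       [ 9.99999164e-01, -1.88892512e-04, -1.27953445e-03,
        -9.15111784e-01],
       [-1.17368591e-03,  2.83149219e-01, -9.59075149e-01,
        -1.32011949e+02],
       [ 0.00000000e+00,  0.00000000e+00,  0.00000000e+00,
         1.00000000e+00]])}
scene tin [(0.85, [260, 304, 14, 20]), (0.76, [208, 345, 17, 20]), (0.58, [221, 315, 17, 20])]
scene tall_tin [(0.69, [342, 178, 18, 22])]
sc
[... 1039 characters left out ...]
rray([ 1.24751284,  0.41737806, -0.01027909,  1.61359443,  0.00469979,
        1.11068332, -0.05299116]), 'joint_vel': array([ 0.0010296 , -0.00106197,  0.00075752,  0.00043059, -0.00030575,
        0.00141501,  0.00041782]), 'effort': array([-8.42240643e-04, -8.64213896e+01,  6.77262973e-01, -4.35206401e+01,
        1.90974784e-02,  1.87866106e-03, -4.44535749e-05]), 'position': array([ 173.7826584 , -600.34438028,  242.27623144]), 'orientation': array([-1.50110370e-05,  9.90091678e-01,  1.40422461e-01, -2.54791720e-05]), 'wrist_force': array([ 0.10022399,  0.29156487, -0.25780515]), 'moment': array([-0.01652594, -0.03878561, -0.02967375]), 'grasp_force': 0.0, 'opening': 1.0014681504347103}
```

Run:
```python
import cv2,numpy as np
t=cv2.imread('pics/top0.png')[130:330,180:500]; s=cv2.imread('pics/scene0.png')[150:400,130:450]
cv2.imwrite('pics/topc.png',cv2.resize(t,(800,500),interpolation=cv2.INTER_CUBIC))
cv2.imwrite('pics/scenec.png',cv2.resize(s,(768,600),interpolation=cv2.INTER_CUBIC))
```

```text
(no output)
```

View pics/topc.png

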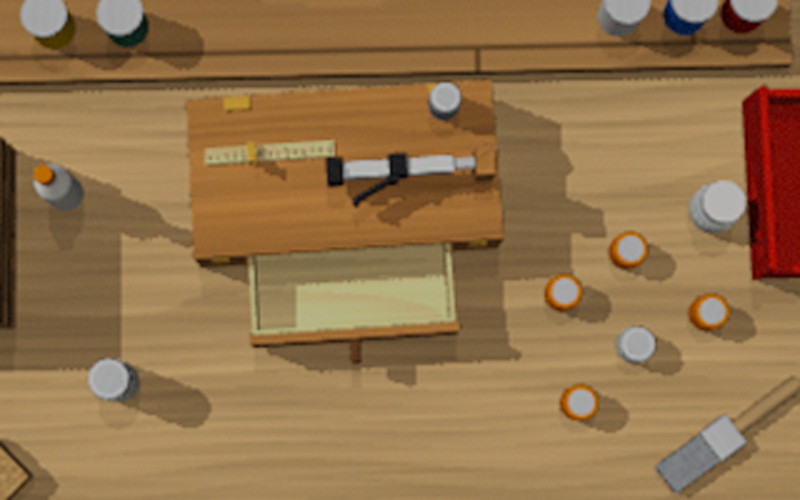

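View pics/scenec.png

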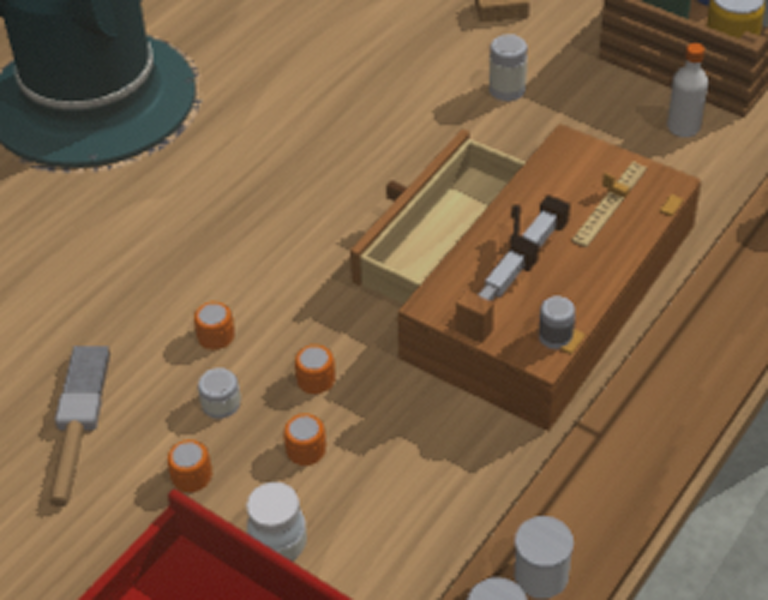

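Run:
```python
from h import *
P=lambda x,y:(180+x/2.5,130+y/2.5)
f=lambda l,x,y,z:print(l,px2w('top',*P(x,y),z).round(1))
f('tin',637,345,36)
for o in[(563,292),(629,249),(709,312),(580,402)]: f('or',*o,36)
for l,c in zip(('BL','BR','FR','FL'),[(187,101),(493,83),(500,243),(196,258)]): f(l,*c,80)
f('tab',356,350,55);f('dFL',250,345,63);f('dFR',457,328,63)
f('foot end',327,171,127);f('tube',450,164,121);f('levertip',356,203,120);f('collar',399,166,125);f('marker',252,152,108)
f('lid_tin',444,98,125);f('tall',110,378,75);f('glue',45,175,130)
f('footprint',0,0,0)
s=lambda l,x,y,z:print('s',l,px2w('scene',130+x/2.4,150+y/2.4,z).round(1))
s('tin',218,378,36);s('marker',622,180,108)
```

```text
tin [ 470.9 -291.    36. ]
or [ 535.5 -206.6   36. ]
or [ 585.  -286.9   36. ]
or [ 507.9 -377.7   36. ]
or [ 405.7 -221.3   36. ]
BL [765.7 230.9  80. ]
BR [ 779.1 -128.2   80. ]
FR [ 589.4 -129.9   80. ]
FL [579.8 221.7  80. ]
tab [471.1  39.4  55. ]
dFL [479.1 161.9  63. ]
dFR [493.4 -78.3  63. ]
foot end [669.3  67.3 127. ]
tube [675.4 -72.3 121. ]
levertip [633.1  35.4 120. ]
collar [673.6 -14.2 125. ]
marker [697.1 153.3 108. ]
lid_tin [751.2 -67.5 125. ]
tall [443.9 321.9  75. ]
glue [671.3 385.6 130. ]
footprint [919.4 472.2   0. ]
s tin [ 470.5 -288.5   36. ]
s marker [706.3 151.1 108. ]
```

>>> {"api": "arm_command", "payload": {"deltas": [{"linear": [0.028, 0.03, 0], "dr": [0, 0, -4]}, {"linear": [0.056, 0.06, -0.005], "dr": [0, 0, -8]}, {"linear": [0.084, 0.09, -0.01], "dr": [0, 0, -12]}, {"linear": [0.112, 0.118, -0.02], "dr": [0, 0, -14]}, {"linear": [0.14, 0.146, -0.03], "dr": [0, 0, -14]}]}}

```text
invalid input
```

>>> {"api": "arm_command", "payload": {"deltas": [{"linear": [0.027, 0.027, -0.01]}, {"linear": [0.054, 0.055, -0.02]}, {"linear": [0.082, 0.083, -0.03]}, {"linear": [0.11, 0.111, -0.045]}, {"linear": [0.138, 0.14, -0.06]}]}}

```text
invalid input
```

>>> {"api": "arm_command", "payload": {"deltas": [{"linear": [0.019, 0.024, -0.01], "jaw": 0.065}, {"linear": [0.019, 0.024, -0.02], "jaw": 0.065}, {"linear": [0.019, 0.024, -0.02], "jaw": 0.065}]}}

```text
invalid input
```

```bash
cat >> h.py <<'E'
def circ(n,t,z,near):
    C=cam(n); best=None
    for d in finder.regions_of(n,t):
        m=d['pixels'].astype(np.uint8); b=d['box']; w=px2w(n,b[0],b[1],z,C)
        print(t,round(d['confidence'],2),np.round(b,1).tolist(),w.round(1))
E
python3 - <<'E'
from h import *
s=telemetry.read_state();print(s['time'],s['position'],s['orientation'],robot.nose_length)
im=shot('wrist','w1.png'); circ('wrist','tin',18,None)
for z in(0,36):
  print('expect',w2px('wrist',[470.7,-290,z]))
E
```

```text
1.35 [ 173.7826584  -600.34438028  242.27623144] [-1.50110370e-05  9.90091678e-01  1.40422461e-01 -2.54791720e-05] 11.0
expect [  38.62578778 -266.78917552]
expect [  -1.4725104  -325.03311442]
```

View pics/w1.png

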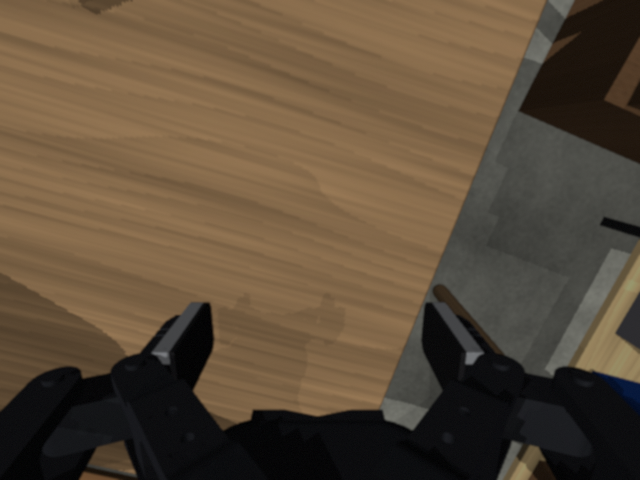

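The wrist picture shows only bare bench and the bench edge: the arm hasn't moved, because the calls were refused. I'll retry with every key in each row.

>>> {"api": "arm_command", "payload": {"deltas": [{"linear": [0.028, 0.03, 0], "dr": [0, 0, -4], "jaw": 0.085}, {"linear": [0.056, 0.06, -0.005], "dr": [0, 0, -8], "jaw": 0.085}, {"linear": [0.084, 0.09, -0.01], "dr": [0, 0, -12], "jaw": 0.085}, {"linear": [0.112, 0.118, -0.02], "dr": [0, 0, -14], "jaw": 0.085}, {"linear": [0.14, 0.146, -0.03], "dr": [0, 0, -14], "jaw": 0.085}]}}

```text
time: 1.87
position: [315.0, -452.9, 212.4]
orientation: [0.0, 1.0, 0.017, 0.0]
wrist_force: [1.1, -1.1, -1.2]
opening: 0.994
grasp_force: 0.0
```

>>> {"api": "arm_command", "payload": {"deltas": [{"linear": [0.028, 0.029, -0.01], "dr": [0, 0, 0], "jaw": 0.08}, {"linear": [0.056, 0.058, -0.02], "dr": [0, 0, 0], "jaw": 0.075}, {"linear": [0.084, 0.087, -0.03], "dr": [0, 0, 0], "jaw": 0.07}, {"linear": [0.112, 0.116, -0.04], "dr": [0, 0, 0], "jaw": 0.065}, {"linear": [0.138, 0.143, -0.05], "dr": [0, 0, 0], "jaw": 0.065}]}}

```text
time: 2.28
position: [453.2, -309.4, 162.1]
orientation: [0.0, 1.0, 0.019, 0.0]
wrist_force: [0.8, -0.2, 0.2]
opening: 0.763
grasp_force: 0.0
```

>>> {"api": "arm_command", "payload": {"deltas": [{"linear": [0.018, 0.02, -0.01], "dr": [0, 0, 0], "jaw": 0.065}, {"linear": [0.018, 0.02, -0.012], "dr": [0, 0, 0], "jaw": 0.065}]}}

```text
time: 2.45
position: [473.2, -285.8, 148.9]
orientation: [-0.001, 1.0, 0.022, 0.0]
wrist_force: [-0.1, 0.4, 0.2]
opening: 0.765
grasp_force: 0.0
```

Run:
```python
from h import *
s=telemetry.read_state();print(s['time'],s['position'],s['orientation'])
im=shot('wrist','w2.png'); circ('wrist','tin',18,None)
for z in(0,36):
  print('expect',w2px('wrist',[470.7,-290,z]))
```

```text
2.45 [ 473.19378612 -285.80655108  148.89536185] [-1.32712707e-03  9.99750815e-01  2.22831054e-02  9.66924355e-05]
tin 0.85 [327.6, 235.3, 57.6, 64.6] [ 471.9 -295.4   18. ]
tin 0.78 [450.5, 198.4, 69.6, 59.9] [ 504.3 -385.4   18. ]
tin 0.71 [331.6, 70.6, 64.1, 74.8] [ 587.2 -292.2   18. ]
tin 0.59 [237.2, 312.1, 52.7, 62.9] [ 403.5 -224.7   18. ]
tin 0.55 [211.5, 147.1, 72.6, 66.4] [ 533.7 -209.1   18. ]
expect [317.8418532  228.97370211]
expect [317.93213065 241.36299722]
```

View pics/w2.png

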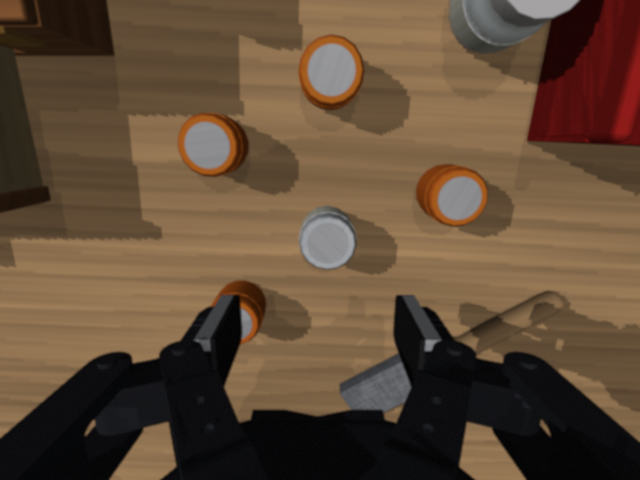

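The bare metal tin with a grey lid is at (327,240). The orange look-alikes are at (331,70), (211,147), (455,197) and (240,312), and I'll leave them alone. The arm was still settling for that shot, so I'll measure once more.

Run:
```python
from h import *
s=telemetry.read_state();print(s['time'],s['position'],s['orientation'])
C=cam('wrist');im=shot('wrist','w3.png'); circ('wrist','tin',18,None)
g=cv2.cvtColor(im,cv2.COLOR_RGB2GRAY)
c=cv2.HoughCircles(g[190:300,270:390],cv2.HOUGH_GRADIENT,1,50,param1=100,param2=15,minRadius=22,maxRadius=40)
print(c)
for x in c[0]: print(px2w('wrist',x[0]+270,x[1]+190,36,C),x[2]*px2w('wrist',1,0,36,C)[0]*0)
print(viewer.get_calibration('wrist')['mount'][:3,3])
```

```text
2.55 [ 470.16682388 -290.33515538  149.6800126 ] [-3.77940013e-04  9.99803818e-01  1.97989466e-02 -4.29788523e-04]
tin 0.97 [325.1, 65.3, 64.5, 75.2] [ 588.8 -291.6   18. ]
tin 0.93 [321.4, 231.9, 59.4, 62.2] [ 472.4 -293.9   18. ]
tin 0.91 [444.0, 191.2, 69.2, 56.8] [ 507.1 -383.7   18. ]
tin 0.78 [205.9, 142.2, 74.3, 64.2] [ 535.5 -208.6   18. ]
tin 0.7 [231.9, 306.1, 55.6, 57.7] [ 406.9 -223.3   18. ]
[[[50.5 47.5 25.8]]]
[ 473.66191135 -291.72468516   36.        ] 0.0
[  72.44251002   -0.99864729 -132.0132384 ]
```

>>> {"api": "arm_command", "payload": {"deltas": [{"linear": [0.002, -0.001, -0.03], "dr": [0, 0, 0], "jaw": 0.065}, {"linear": [0.002, -0.001, -0.06], "dr": [0, 0, 0], "jaw": 0.065}, {"linear": [0.002, -0.001, -0.09], "dr": [0, 0, 0], "jaw": 0.065}, {"linear": [0.002, -0.001, -0.118], "dr": [0, 0, 0], "jaw": 0.065}, {"linear": [0.002, -0.001, -0.134], "dr": [0, 0, 0], "jaw": 0.065}]}}

```text
time: 3.07
position: [470.1, -293.2, 14.0]
orientation: [-0.0, 1.0, 0.018, -0.001]
wrist_force: [-0.1, 0.6, -0.4]
opening: 0.763
grasp_force: 0.0
```

>>> {"api": "arm_command", "payload": {"newtons": 25, "deltas": [{"linear": [0, 0, 0], "dr": [0, 0, 0], "jaw": 0.065}, {"linear": [0, 0, 0], "dr": [0, 0, 0], "jaw": 0.036}, {"linear": [0, 0, 0], "dr": [0, 0, 0], "jaw": 0.036}, {"linear": [0, 0, 0], "dr": [0, 0, 0], "jaw": 0.036}, {"linear": [0, 0, 0], "dr": [0, 0, 0], "jaw": 0.036}]}}

```text
time: 3.48
position: [472.4, -293.2, 17.8]
orientation: [0.001, 1.0, 0.018, 0.001]
wrist_force: [-2.4, -1.3, 10.2]
opening: 0.486
grasp_force: 26.3
```

>>> {"api": "arm_command", "payload": {"deltas": [{"linear": [0, 0, 0.02], "dr": [0, 0, 0], "jaw": 0.036}, {"linear": [0, 0, 0.05], "dr": [0, 0, 0], "jaw": 0.036}, {"linear": [0, 0.01, 0.085], "dr": [0, 0, 0], "jaw": 0.036}, {"linear": [0, 0.035, 0.115], "dr": [0, 0, 0], "jaw": 0.036}, {"linear": [0, 0.065, 0.14], "dr": [0, 0, 0], "jaw": 0.036}]}}

```text
time: 3.9
position: [471.9, -228.1, 159.2]
orientation: [0.001, 1.0, 0.017, 0.001]
wrist_force: [1.1, 0.6, -0.4]
opening: 0.487
grasp_force: 26.2
```

>>> {"api": "arm_command", "payload": {"deltas": [{"linear": [0.001, 0.036, 0.015], "dr": [0, 0, 0], "jaw": 0.036}, {"linear": [0.003, 0.074, 0.03], "dr": [0, 0, 0], "jaw": 0.036}, {"linear": [0.005, 0.112, 0.045], "dr": [0, 0, 0], "jaw": 0.036}, {"linear": [0.007, 0.15, 0.06], "dr": [0, 0, 0], "jaw": 0.036}, {"linear": [0.008, 0.185, 0.074], "dr": [0, 0, 0], "jaw": 0.036}]}}

```text
time: 4.32
position: [479.6, -40.1, 232.1]
orientation: [0.0, 1.0, 0.019, 0.001]
wrist_force: [2.1, 0.5, -0.6]
opening: 0.486
grasp_force: 26.2
```

>>> {"api": "arm_command", "payload": {"deltas": [{"linear": [0, 0.035, 0], "dr": [0, 0, 0], "jaw": 0.036}, {"linear": [0, 0.062, 0], "dr": [0, 0, 0], "jaw": 0.036}, {"linear": [0, 0.082, 0], "dr": [0, 0, 0], "jaw": 0.036}, {"linear": [0, 0.082, 0], "dr": [0, 0, 0], "jaw": 0.036}, {"linear": [0, 0.082, 0], "dr": [0, 0, 0], "jaw": 0.036}]}}

```text
time: 4.73
position: [479.7, 40.4, 230.9]
orientation: [0.0, 1.0, 0.02, 0.0]
wrist_force: [0.0, -0.6, -1.6]
opening: 0.486
grasp_force: 26.2
```

Run:
```python
from h import *
s=telemetry.read_state();print(s['time'],s['position'],s['orientation'],s['opening'],s['wrist_force'])
C=cam('wrist');im=shot('wrist','w4.png')
np.save('C4.npy',np.array([*C[0],*C[1].ravel(),*C[2]]))
```

```text
4.7333 [479.69643633  40.37692626 230.91277638] [4.69259982e-05 9.99805410e-01 1.97209865e-02 4.71631333e-04] 0.48579681464010765 [ 0.00461334 -0.62668898 -1.64286606]
```

View pics/w4.png

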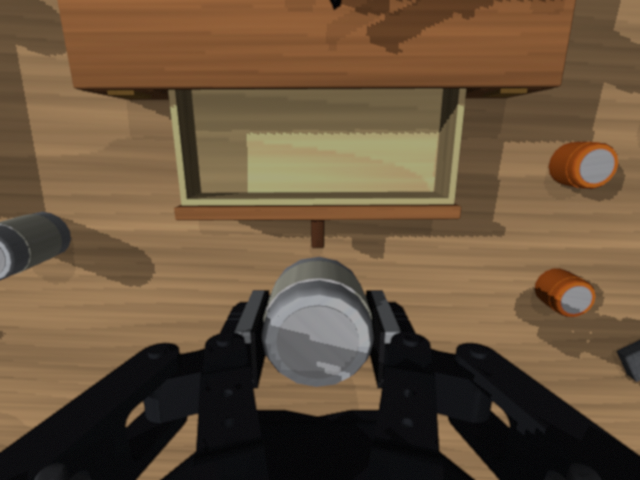

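The picture shows the held tin at (318,325), the drawer front edge at row ~212, the inside of the front wall at ~row 195, the tab at (318,234) and the lid's front edge at row 88.

Run:
```python
from h import *
a=np.load('C4.npy');C=(a[:4],a[4:13].reshape(3,3),a[13:])
f=lambda l,u,v,z:print(l,px2w('wrist',u,v,z,C).round(1))
f('lid FL',75,88,80);f('lid FR',562,87,80)
f('front top L',176,207,63);f('front top R',460,207,63)
f('inner front top L',190,194,63);f('inner front top R',453,193,63)
f('floor front L',201,194,17);f('floor front R',436,192,17)
f('tab near',318,247,59);f('tab',318,221,59)
f('wall L out',178,207,63);f('wall R out',461,207,63)
f('tin c',318,330,231+8-23)
# edge refine: column profile of rows
g=cv2.cvtColor(cv2.imread('pics/w4.png'),cv2.COLOR_BGR2GRAY)
for c in(225,270,400,425): print(c,g[182:224,c])
```

```text
lid FL [579.9 223.4  80. ]
lid FR [ 595.  -134.6   80. ]
front top L [490.4 162.3  63. ]
front top R [500.1 -80.4  63. ]
inner front top L [502.1 149.6  63. ]
inner front top R [511.8 -72.6  63. ]
floor front L [494.8 155.1  17. ]
floor front R [505.9 -73.8  17. ]
tab near [458.2  39.5  59. ]
tab [482.1  40.5  59. ]
wall L out [490.5 160.6  63. ]
wall R out [500.1 -81.2  63. ]
tin c [466.3  40.3 216. ]
225 [118 117 116 116 116 116 116 117 116 107  84  63  59  69  76  83 102 132
 153 159 159 155 136  96  69  78  90  96  94  94  92  92  91  92  95  97
  94  89  98 113 118 119]
270 [161 160 159 159 159 159 159 160 158 146 118  87  75  74  77  86 110 138
 155 159 159 154 133  89  69  83  93  96  96  93  93  93  94  96  98  98
  91  75  65  70  75  77]
400 [153 152 150 150 150 149 151 148 140 118  91  78  77  76  80  95 123 148
 156 156 154 138 104  74  76  90  97 100 100 101 101 100 101 100  97  91
  80  71  72  74  74  73]
425 [154 150 149 148 148 149 148 148 139 118  91  79  77  78  80  94 122 147
 156 157 153 137 104  72  75  89  97 100 101 102 102 102 102 100  96  90
  78  69  70  73  73  73]
```

>>> {"api": "arm_command", "payload": {"deltas": [{"linear": [0.03, 0.002, -0.02], "dr": [0, 0, 0], "jaw": 0.036}, {"linear": [0.056, 0.002, -0.05], "dr": [0, 0, 0], "jaw": 0.036}, {"linear": [0.058, 0.002, -0.085], "dr": [0, 0, 0], "jaw": 0.036}, {"linear": [0.058, 0.002, -0.12], "dr": [0, 0, 0], "jaw": 0.036}, {"linear": [0.058, 0.002, -0.15], "dr": [0, 0, 0], "jaw": 0.036}]}}

```text
time: 5.2
position: [537.5, 40.0, 78.2]
orientation: [0.0, 1.0, 0.018, -0.0]
wrist_force: [0.2, 0.0, -1.7]
opening: 0.482
grasp_force: 26.2
```

>>> {"api": "arm_command", "payload": {"deltas": [{"linear": [0, 0, -0.018], "dr": [0, 0, 0], "jaw": 0.036}, {"linear": [0, 0, -0.03], "dr": [0, 0, 0], "jaw": 0.036}, {"linear": [0, 0, -0.038], "dr": [0, 0, 0], "jaw": 0.036}, {"linear": [0, 0, -0.043], "dr": [0, 0, 0], "jaw": 0.036}, {"linear": [0, 0, -0.045], "dr": [0, 0, 0], "jaw": 0.036}]}}

```text
time: 5.62
position: [538.2, 41.3, 35.5]
orientation: [0.0, 1.0, 0.018, 0.0]
wrist_force: [-0.5, 0.8, -1.8]
opening: 0.484
grasp_force: 26.2
```

>>> {"api": "arm_command", "payload": {"deltas": [{"linear": [0, 0, -0.001], "dr": [0, 0, 0], "jaw": 0.036}, {"linear": [0, 0, -0.001], "dr": [0, 0, 0], "jaw": 0.048}, {"linear": [0, 0, -0.001], "dr": [0, 0, 0], "jaw": 0.056}, {"linear": [0, 0, -0.001], "dr": [0, 0, 0], "jaw": 0.062}, {"linear": [0, 0, -0.001], "dr": [0, 0, 0], "jaw": 0.062}]}}

```text
time: 6.03
position: [538.1, 41.7, 34.8]
orientation: [-0.0, 1.0, 0.019, 0.0]
wrist_force: [0.1, -0.4, -0.5]
opening: 0.728
grasp_force: 0.0
```

>>> {"api": "arm_command", "payload": {"deltas": [{"linear": [0, 0, 0.015], "dr": [0, 0, 0], "jaw": 0.062}, {"linear": [0, 0, 0.045], "dr": [0, 0, 0], "jaw": 0.062}, {"linear": [0, 0, 0.085], "dr": [0, 0, 0], "jaw": 0.05}, {"linear": [-0.02, 0, 0.12], "dr": [0, 0, 0], "jaw": 0.03}, {"linear": [-0.05, 0, 0.15], "dr": [0, 0, 0], "jaw": 0.01}]}}

```text
time: 6.45
position: [489.3, 41.9, 186.1]
orientation: [-0.0, 1.0, 0.019, 0.001]
wrist_force: [0.0, 0.0, 1.3]
opening: 0.313
grasp_force: 0.0
```

>>> {"api": "arm_command", "payload": {"deltas": [{"linear": [-0.03, 0, 0.025], "dr": [0, 0, 0], "jaw": 0}, {"linear": [-0.045, 0, 0.045], "dr": [0, 0, 0], "jaw": 0}, {"linear": [-0.05, 0, 0.045], "dr": [0, 0, 0], "jaw": 0}, {"linear": [-0.05, 0, 0.045], "dr": [0, 0, 0], "jaw": 0}]}}

```text
time: 6.78
position: [438.0, 41.6, 230.0]
orientation: [0.0, 1.0, 0.019, 0.001]
wrist_force: [1.1, -0.4, -0.3]
opening: -0.002
grasp_force: 0.0
```

Run:
```python
from h import *
s=telemetry.read_state();print(s['time'],s['position'],s['orientation'],s['opening'],s['wrist_force'])
C=cam('wrist');im=shot('wrist','w5.png')
np.save('C5.npy',np.array([*C[0],*C[1].ravel(),*C[2]]))
```

```text
6.7833 [437.98891167  41.56827938 230.00320805] [3.44857378e-04 9.99823650e-01 1.87219105e-02 1.42803482e-03] -0.0015389979618636745 [ 1.13625478 -0.44665853 -0.30013373]
```

View pics/w5.png

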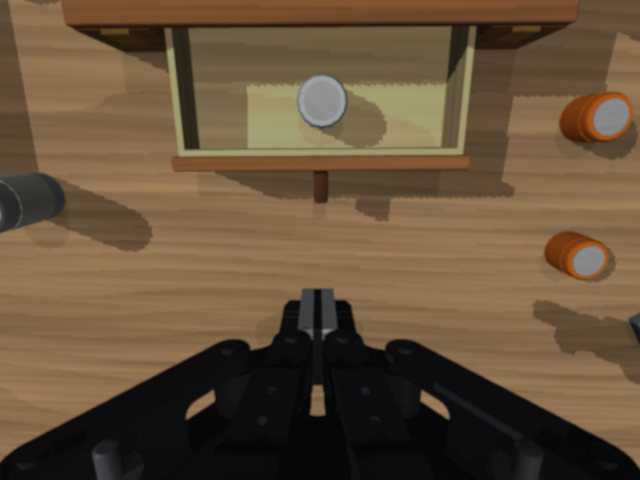

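The tin stands upright in the drawer at (322,101) and the tab end is at (321,202). Next I push the tab with the fingers closed.

>>> {"api": "arm_command", "payload": {"deltas": [{"linear": [-0.006, -0.002, -0.04], "dr": [0, 0, 0], "jaw": 0}, {"linear": [-0.008, -0.002, -0.08], "dr": [0, 0, 0], "jaw": 0}, {"linear": [-0.008, -0.002, -0.12], "dr": [0, 0, 0], "jaw": 0}, {"linear": [-0.008, -0.002, -0.155], "dr": [0, 0, 0], "jaw": 0}, {"linear": [-0.008, -0.002, -0.178], "dr": [0, 0, 0], "jaw": 0}]}}

```text
time: 7.25
position: [428.9, 39.8, 46.7]
orientation: [-0.0, 1.0, 0.019, -0.002]
wrist_force: [0.3, 0.6, 0.4]
opening: 0.001
grasp_force: 0.0
```

>>> {"api": "arm_command", "payload": {"deltas": [{"linear": [0.005, 0, 0], "dr": [0, 0, 0], "jaw": 0}, {"linear": [0.01, 0, 0], "dr": [0, 0, 0], "jaw": 0}, {"linear": [0.014, 0, 0], "dr": [0, 0, 0], "jaw": 0}, {"linear": [0.018, 0.001, 0], "dr": [0, 0, 0], "jaw": 0}, {"linear": [0.022, 0.001, 0], "dr": [0, 0, 0], "jaw": 0}]}}

```text
time: 7.67
position: [453.5, 40.8, 51.9]
orientation: [-0.0, 1.0, 0.019, 0.001]
wrist_force: [-1.5, 0.4, 1.7]
opening: 0.003
grasp_force: 0.9
```

>>> {"api": "arm_command", "payload": {"deltas": [{"linear": [0.006, 0, 0], "dr": [0, 0, 0], "jaw": 0}, {"linear": [0.013, 0, 0], "dr": [0, 0, 0], "jaw": 0}, {"linear": [0.02, 0.001, 0], "dr": [0, 0, 0], "jaw": 0}, {"linear": [0.027, 0.001, 0], "dr": [0, 0, 0], "jaw": 0}, {"linear": [0.034, 0.001, 0], "dr": [0, 0, 0], "jaw": 0}]}}

```text
time: 8.08
position: [487.2, 41.8, 50.9]
orientation: [-0.0, 1.0, 0.019, 0.0]
wrist_force: [-1.5, 1.3, 0.9]
opening: 0.001
grasp_force: 1.0
```

>>> {"api": "arm_command", "payload": {"deltas": [{"linear": [0.007, 0, 0], "dr": [0, 0, 0], "jaw": 0}, {"linear": [0.014, 0, 0], "dr": [0, 0, 0], "jaw": 0}, {"linear": [0.021, 0.001, 0], "dr": [0, 0, 0], "jaw": 0}, {"linear": [0.028, 0.001, 0], "dr": [0, 0, 0], "jaw": 0}, {"linear": [0.034, 0.001, 0], "dr": [0, 0, 0], "jaw": 0}]}}

```text
time: 8.5
position: [521.1, 42.8, 50.6]
orientation: [-0.0, 1.0, 0.019, -0.0]
wrist_force: [-2.9, 0.7, -0.3]
opening: -0.001
grasp_force: 0.9
```

>>> {"api": "arm_command", "payload": {"deltas": [{"linear": [0.005, 0, 0], "dr": [0, 0, 0], "jaw": 0}, {"linear": [0.009, 0, 0], "dr": [0, 0, 0], "jaw": 0}, {"linear": [0.013, 0.001, 0], "dr": [0, 0, 0], "jaw": 0}, {"linear": [0.016, 0.001, 0], "dr": [0, 0, 0], "jaw": 0}, {"linear": [0.018, 0.001, 0], "dr": [0, 0, 0], "jaw": 0}]}}

```text
time: 8.92
position: [538.6, 43.7, 50.7]
orientation: [-0.0, 1.0, 0.019, -0.0]
wrist_force: [-2.0, 1.0, -0.2]
opening: 0.0
grasp_force: 0.8
```

>>> {"api": "arm_command", "payload": {"deltas": [{"linear": [0.002, 0, 0], "dr": [0, 0, 0], "jaw": 0}, {"linear": [0.004, 0, 0], "dr": [0, 0, 0], "jaw": 0}, {"linear": [0.006, 0, 0], "dr": [0, 0, 0], "jaw": 0}]}}

```text
time: 9.17
position: [544.4, 43.8, 50.7]
orientation: [-0.0, 1.0, 0.019, -0.0]
wrist_force: [-1.4, 1.5, -0.6]
opening: 0.001
grasp_force: 0.8
```

>>> {"api": "arm_command", "payload": {"deltas": [{"linear": [0.002, 0, 0], "dr": [0, 0, 0], "jaw": 0}, {"linear": [0.004, 0, 0], "dr": [0, 0, 0], "jaw": 0}]}}

```text
time: 9.33
position: [548.5, 43.7, 50.8]
orientation: [-0.0, 1.0, 0.019, 0.0]
wrist_force: [-1.3, 1.0, 1.3]
opening: -0.002
grasp_force: 0.8
```

>>> {"api": "arm_command", "payload": {"deltas": [{"linear": [0.002, 0, 0], "dr": [0, 0, 0], "jaw": 0}, {"linear": [0.004, 0, 0], "dr": [0, 0, 0], "jaw": 0}]}}

```text
time: 9.5
position: [549.3, 43.6, 50.1]
orientation: [0.0, 1.0, 0.019, -0.003]
wrist_force: [-35.5, 0.3, 23.5]
opening: 0.001
grasp_force: 17.6
```

>>> {"api": "arm_command", "payload": {"deltas": [{"linear": [0.002, 0, 0], "dr": [0, 0, 0], "jaw": 0}, {"linear": [0.004, 0, 0], "dr": [0, 0, 0], "jaw": 0}]}}

```text
time: 9.67
position: [549.5, 43.5, 49.4]
orientation: [0.001, 1.0, 0.019, -0.007]
wrist_force: [-61.0, -0.9, 32.7]
opening: 0.002
grasp_force: 31.0
```

>>> {"api": "arm_command", "payload": {"deltas": [{"linear": [0.002, 0, 0], "dr": [0, 0, 0], "jaw": 0}, {"linear": [0.003, 0, 0], "dr": [0, 0, 0], "jaw": 0}]}}

```text
time: 9.83
position: [549.6, 43.4, 48.6]
orientation: [0.001, 1.0, 0.019, -0.01]
wrist_force: [-76.5, -1.0, 52.4]
opening: 0.002
grasp_force: 38.4
```

>>> {"api": "arm_command", "payload": {"deltas": [{"linear": [-0.015, 0, 0], "dr": [0, 0, 0], "jaw": 0}, {"linear": [-0.045, 0, 0], "dr": [0, 0, 0], "jaw": 0}, {"linear": [-0.06, 0, 0.03], "dr": [0, 0, 0], "jaw": 0}, {"linear": [-0.06, 0, 0.07], "dr": [0, 0, 0], "jaw": 0}, {"linear": [-0.06, 0, 0.11], "dr": [0, 0, 0], "jaw": 0.02}]}}

```text
time: 10.25
position: [498.2, 43.6, 161.8]
orientation: [0.0, 1.0, 0.019, -0.001]
wrist_force: [1.8, -0.1, 1.2]
opening: 0.129
grasp_force: 0.0
```

>>> {"api": "arm_command", "payload": {"deltas": [{"linear": [0, 0, 0.035], "dr": [0, 0, 7], "jaw": 0.03}, {"linear": [0, 0, 0.07], "dr": [0, 0, 14], "jaw": 0.04}, {"linear": [0.02, 0, 0.079], "dr": [0, 0, 21], "jaw": 0.05}, {"linear": [0.05, 0, 0.079], "dr": [0, 0, 28], "jaw": 0.06}, {"linear": [0.08, 0, 0.079], "dr": [0, 0, 35], "jaw": 0.07}]}}

```text
time: 10.67
position: [581.0, 43.2, 241.6]
orientation: [0.001, 0.947, 0.321, 0.002]
wrist_force: [0.1, -1.4, 0.1]
opening: 0.813
grasp_force: 0.0
```

>>> {"api": "arm_command", "payload": {"deltas": [{"linear": [0.02, 0, 0], "dr": [0, 0, 7], "jaw": 0.07}, {"linear": [0.04, 0, 0], "dr": [0, 0, 14], "jaw": 0.07}, {"linear": [0.06, 0, 0], "dr": [0, 0, 21], "jaw": 0.07}, {"linear": [0.08, 0, 0], "dr": [0, 0, 28], "jaw": 0.07}, {"linear": [0.09, 0, 0], "dr": [0, 0, 35], "jaw": 0.07}]}}

```text
time: 11.08
position: [671.3, 43.1, 239.5]
orientation: [0.0, 0.807, 0.591, 0.0]
wrist_force: [0.3, -0.5, -0.5]
opening: 0.821
grasp_force: 0.0
```

>>> {"api": "arm_command", "payload": {"deltas": [{"linear": [0, 0, 0], "dr": [0, 0, 7], "jaw": 0.07}, {"linear": [0, 0, 0], "dr": [0, 0, 14], "jaw": 0.07}, {"linear": [0, 0, 0], "dr": [0, 0, 20], "jaw": 0.07}, {"linear": [0, 0, 0], "dr": [0, 0, 20], "jaw": 0.07}, {"linear": [0, 0, 0], "dr": [0, 0, 20], "jaw": 0.07}]}}

```text
time: 11.5
position: [669.5, 43.3, 239.7]
orientation: [-0.0, 0.695, 0.719, 0.0]
wrist_force: [-0.6, -0.2, 0.4]
opening: 0.817
grasp_force: 0.0
```

Run:
```python
from h import *
s=telemetry.read_state();print(s['time'],s['position'],s['orientation'],s['qpos'].round(2),s['wrist_force'])
C=cam('wrist');im=shot('wrist','w6.png')
np.save('C6.npy',np.array([*C[0],*C[1].ravel(),*C[2]]))
```

```text
11.5 [669.46944176  43.30258429 239.67170646] [-4.14708668e-05  6.95159288e-01  7.18855731e-01  1.99765242e-05] [ 0.3   0.57 -0.61  1.47  0.34  1.2  -0.32] [-0.57730722 -0.20427726  0.36578142]
```

View pics/w6.png

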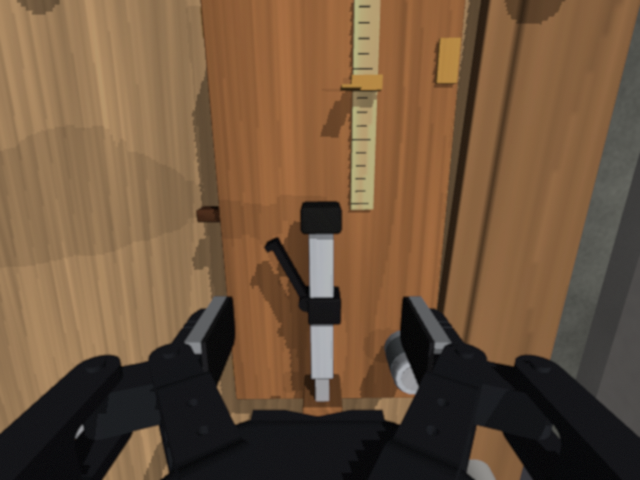

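The picture shows the foot at (321,217), tube along col 321, lever open to its left with tip (272,243), collar (322,305), and the pointer at (350,87) beside the rule.

Run:
```python
from h import *
a=np.load('C6.npy');C=(a[:4],a[4:13].reshape(3,3),a[13:])
f=lambda l,u,v,z:print(l,px2w('wrist',u,v,z,C).round(1))
g=cv2.cvtColor(cv2.imread('pics/w6.png'),cv2.COLOR_BGR2GRAY)
print('foot col',g[194:242,321].tolist()); print('foot row220',g[220,295:348].tolist())
print('tube row260',g[260,300:345].tolist());print('tube350',g[350,300:345].tolist())
b=cv2.imread('pics/w6.png')
for c in(344,347,350): print('ptr',c,b[78:98,c,2].tolist(),b[78:98,c,0].tolist())
print('row87',b[87,330:366,2].tolist())
f('foot end z127',321,208,127);f('foot end z97',321,202,97);f('foot inner z127',321,233,127)
f('tube260',321,260,121);f('tube350',321.5,350,121);f('ptr',345,88,108);f('lever tip',272,243,120);f('collar top',324,290,125);f('collar bot',324,322,125)
f('tab',208,214,48)
```

```text
foot col [108, 106, 103, 99, 98, 96, 81, 53, 24, 14, 15, 14, 16, 19, 23, 24, 24, 26, 27, 27, 26, 26, 25, 25, 25, 25, 25, 25, 26, 24, 24, 24, 24, 25, 25, 24, 22, 21, 28, 54, 89, 114, 122, 123, 128, 146, 167, 175]
foot row220 [97, 101, 101, 98, 82, 55, 27, 21, 22, 23, 25, 23, 24, 24, 25, 24, 23, 24, 24, 24, 24, 25, 24, 26, 24, 26, 25, 24, 24, 25, 25, 26, 25, 24, 23, 24, 25, 25, 25, 24, 23, 25, 24, 23, 23, 29, 50, 78, 99, 106, 104, 103, 105]
tube row260 [66, 65, 64, 64, 63, 63, 62, 61, 73, 110, 149, 168, 172, 171, 171, 173, 175, 176, 177, 177, 176, 176, 176, 177, 178, 178, 178, 179, 180, 179, 180, 177, 161, 131, 108, 101, 101, 102, 102, 102, 102, 101, 101, 101, 101]
tube350 [58, 58, 59, 60, 61, 63, 65, 65, 66, 71, 94, 133, 165, 175, 175, 174, 174, 172, 173, 174, 176, 176, 176, 176, 176, 176, 176, 177, 177, 176, 171, 163, 149, 127, 114, 112, 112, 110, 110, 109, 109, 109, 109, 110, 110]
ptr 344 [148, 145, 145, 145, 146, 154, 167, 174, 159, 117, 70, 57, 87, 117, 127, 117, 110, 109, 110, 110] [59, 58, 58, 58, 58, 60, 64, 66, 59, 43, 24, 19, 32, 44, 51, 45, 43, 42, 43, 43]
ptr 347 [145, 143, 145, 146, 146, 154, 167, 174, 158, 117, 69, 50, 67, 91, 105, 109, 111, 110, 111, 110] [58, 57, 58, 59, 58, 61, 64, 66, 59, 43, 23, 17, 24, 35, 41, 42, 44, 43, 44, 43]
ptr 350 [100, 110, 124, 127, 122, 133, 157, 172, 158, 117, 70, 49, 61, 84, 101, 107, 107, 107, 107, 105] [37, 42, 48, 49, 47, 51, 60, 65, 60, 43, 24, 16, 21, 32, 39, 42, 43, 42, 43, 41]
row87 [153, 153, 153, 153, 152, 153, 153, 153, 152, 141, 117, 97, 103, 114, 117, 116, 116, 117, 117, 117, 117, 117, 117, 117, 117, 117, 116, 117, 117, 119, 131, 153, 173, 181, 182, 181]
foot end z127 [671.7  68.9 127. ]
foot end z97 [672.1  67.8  97. ]
foot inner z127 [672.4  50.8 127. ]
tube260 [673.3  28.3 121. ]
tube350 [676.6 -48.7 121. ]
ptr [685.5 149.1 108. ]
lever tip [636.6  40.1 120. ]
collar top [676.4   5.9 125. ]
collar bot [677.4 -21.1 125. ]
tab [568.6  44.3  48. ]
```

>>> {"api": "arm_command", "payload": {"deltas": [{"linear": [-0.018, -0.009, 0], "dr": [0, 0, 0], "jaw": 0.066}, {"linear": [-0.018, -0.009, -0.03], "dr": [0, 0, 0], "jaw": 0.066}, {"linear": [-0.018, -0.009, -0.06], "dr": [0, 0, 0], "jaw": 0.066}, {"linear": [-0.018, -0.009, -0.08], "dr": [0, 0, 0], "jaw": 0.066}, {"linear": [-0.018, -0.009, -0.08], "dr": [0, 0, 0], "jaw": 0.066}]}}

```text
time: 11.97
position: [649.5, 34.1, 155.8]
orientation: [-0.002, 0.695, 0.719, -0.002]
wrist_force: [0.9, -0.8, -1.1]
opening: 0.774
grasp_force: 0.0
```

Run:
```python
from h import *
s=telemetry.read_state();print(s['time'],s['position'],s['opening'])
C=cam('wrist');im=shot('wrist','w7.png')
np.save('C7.npy',np.array([*C[0],*C[1].ravel(),*C[2]]))
cv2.imwrite('pics/w7c.png',cv2.resize(im[60:400,140:540,::-1],(700,595),interpolation=cv2.INTER_CUBIC))
```

```text
11.9667 [649.45653868  34.12399886 155.81435291] 0.7740473856602392
```

View pics/w7c.png

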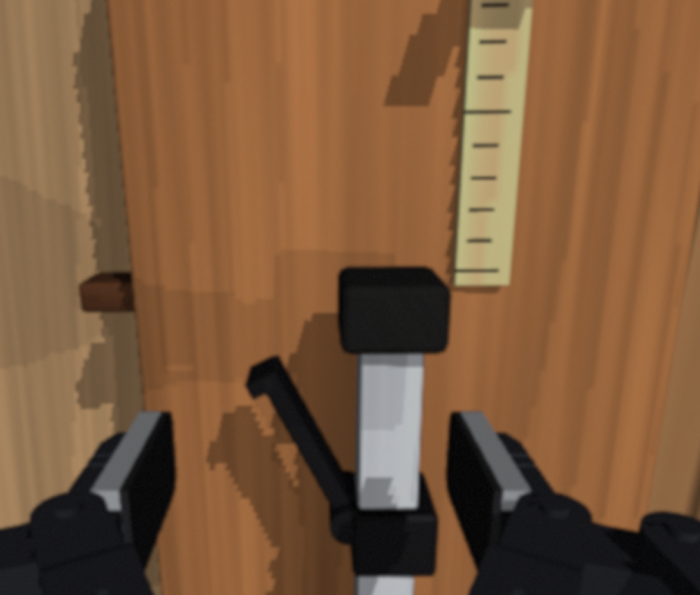

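The picture shows the foot at crop (393,310), lever tip (262,375), tube (392,420), fingers clear on both sides. Check the numbers at this range.

Run:
```python
from h import *
a=np.load('C7.npy');C=(a[:4],a[4:13].reshape(3,3),a[13:])
f=lambda l,u,v,z:print(l,px2w('wrist',140+u/1.75,60+v/1.75,z,C).round(1))
f('foot TL',342,309,127);f('foot TR',447,309,127);f('inner L',345,351,127);f('inner R',446,351,127)
f('end bottom L',345,270,97);f('lip',247,382,120);f('lip z112',247,382,112)
f('tube L 420',358,420,121);f('tube R 420',423,420,121)
f('finger R',448,413,155.8-11+9);f('finger L',174,413,155.8-11+9)
```

```text
foot TL [657.3  62.6 127. ]
foot TR [685.4  63.6 127. ]
inner L [658.7  50.7 127. ]
inner R [686.3  51.7 127. ]
end bottom L [659.4  67.   97. ]
lip [631.2  37.7 120. ]
lip z112 [630.4  34.4 112. ]
tube L 420 [664.   27.3 121. ]
tube R 420 [683.1  28.  121. ]
finger R [681.9  45.6 153.8]
finger L [617.4  43.2 153.8]
```

>>> {"api": "arm_command", "payload": {"deltas": [{"linear": [0.001, 0, -0.01], "dr": [0, 0, 0], "jaw": 0.066}, {"linear": [0.001, 0, -0.025], "dr": [0, 0, 0], "jaw": 0.066}, {"linear": [0.001, 0, -0.04], "dr": [0, 0, 0], "jaw": 0.066}, {"linear": [0.001, 0, -0.052], "dr": [0, 0, 0], "jaw": 0.066}, {"linear": [0.001, 0, -0.057], "dr": [0, 0, 0], "jaw": 0.066}]}}

```text
time: 12.43
position: [651.4, 34.5, 100.3]
orientation: [-0.001, 0.694, 0.72, -0.001]
wrist_force: [-0.7, 0.6, 0.1]
opening: 0.777
grasp_force: 0.0
```

>>> {"api": "arm_command", "payload": {"deltas": [{"linear": [0, 0, 0], "dr": [0, 0, 0], "jaw": 0.066}, {"linear": [0, 0.003, 0], "dr": [0, 0, 0], "jaw": 0.066}, {"linear": [0, 0.006, 0], "dr": [0, 0, 0], "jaw": 0.066}, {"linear": [0, 0.009, 0], "dr": [0, 0, 0], "jaw": 0.066}, {"linear": [0, 0.012, 0], "dr": [0, 0, 0], "jaw": 0.066}]}}

```text
time: 12.85
position: [652.5, 46.9, 103.2]
orientation: [0.0, 0.694, 0.72, 0.0]
wrist_force: [-1.5, -1.9, 1.1]
opening: 0.772
grasp_force: 1.0
```

>>> {"api": "arm_command", "payload": {"deltas": [{"linear": [0, 0.007, 0], "dr": [0, 0, 0], "jaw": 0.066}, {"linear": [-0.0005, 0.014, 0], "dr": [0, 0, 0], "jaw": 0.066}, {"linear": [-0.001, 0.021, 0], "dr": [0, 0, 0], "jaw": 0.066}, {"linear": [-0.001, 0.028, 0], "dr": [0, 0, 0], "jaw": 0.066}, {"linear": [-0.0015, 0.035, 0], "dr": [0, 0, 0], "jaw": 0.066}]}}

```text
time: 13.27
position: [651.0, 82.6, 102.9]
orientation: [0.0, 0.694, 0.72, 0.0]
wrist_force: [1.8, -1.8, 1.8]
opening: 0.776
grasp_force: 1.3
```

>>> {"api": "arm_command", "payload": {"deltas": [{"linear": [0, 0.007, 0], "dr": [0, 0, 0], "jaw": 0.066}, {"linear": [-0.0005, 0.013, 0], "dr": [0, 0, 0], "jaw": 0.066}, {"linear": [-0.001, 0.019, 0], "dr": [0, 0, 0], "jaw": 0.066}, {"linear": [-0.001, 0.023, 0], "dr": [0, 0, 0], "jaw": 0.066}, {"linear": [-0.001, 0.025, 0], "dr": [0, 0, 0], "jaw": 0.066}]}}

```text
time: 13.68
position: [649.7, 107.5, 102.7]
orientation: [-0.0, 0.694, 0.72, -0.0]
wrist_force: [-0.5, -3.1, 0.9]
opening: 0.773
grasp_force: 1.3
```

>>> {"api": "arm_command", "payload": {"deltas": [{"linear": [0, 0, 0], "dr": [0, 0, 0], "jaw": 0.066}, {"linear": [0, 0, 0], "dr": [0, 0, 0], "jaw": 0.066}]}}

```text
time: 13.85
position: [649.7, 106.7, 102.6]
orientation: [-0.0, 0.694, 0.72, -0.0]
wrist_force: [0.7, -1.3, 0.7]
opening: 0.769
grasp_force: 0.7
```

Run:
```python
from h import *
s=telemetry.read_state();print(s['time'],s['position'],s['opening'])
C=cam('wrist');im=shot('wrist','w8.png')
np.save('C8.npy',np.array([*C[0],*C[1].ravel(),*C[2]]))
c=w2px('wrist',[680,145,112],C).astype(int);print(c)
u,v=max(c[0]-160,0),max(c[1]-110,0);print(u,v)
cv2.imwrite('pics/w8c.png',cv2.resize(im[v:v+240,u:u+320,::-1],None,fx=2.5,fy=2.5,interpolation=cv2.INTER_CUBIC))
```

```text
13.85 [649.73126014 106.66980089 102.64015042] 0.7686020183163474
[404 241]
244 131
```

View pics/w8c.png

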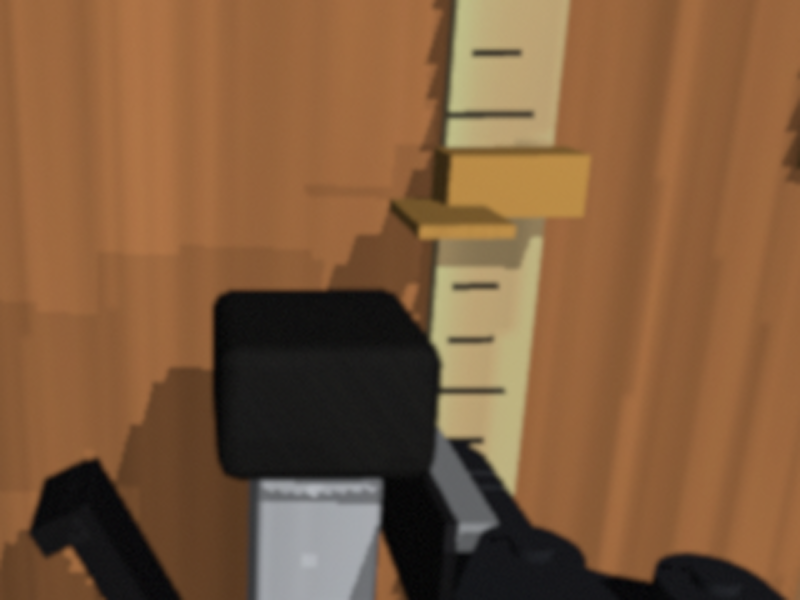

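Run:
```python
from h import *
a=np.load('C8.npy');C=(a[:4],a[4:13].reshape(3,3),a[13:])
th=np.radians(2.2);ey=np.array([-np.sin(th),np.cos(th),0])
F=lambda u,v,z:px2w('wrist',244+u/2.5,131+v/2.5,z,C)
for l,u,v,z in[('ptr L',420,239,108),('ptr R',510,238,108),('ptr +y',450,226,108),('end top',325,347,127),('end bot',310,292,97),('inner top',330,477,127),('endtop R',430,350,127),('end top L',220,345,127)]:
    p=F(u,v,z);print(l,p.round(1),(p@ey).round(1))
g=cv2.cvtColor(cv2.imread('pics/w8.png'),cv2.COLOR_BGR2GRAY)
print('foot col',g[240:275,244+125].tolist());print('ptr col',g[205:235,244+184].tolist());print('inner',g[315:332,244+125].tolist())
```

```text
ptr L [683.3 149.5 108. ] 123.2
ptr R [696.5 150.2 108. ] 123.4
ptr +y [687.5 151.7 108. ] 125.2
end top [667.3 139.3 127. ] 113.6
end bot [669.6 137.4  97. ] 111.6
inner top [669.5 120.6 127. ] 94.8
endtop R [680.9 139.4 127. ] 113.1
end top L [653.7 139.1 127. ] 113.9
foot col [102, 102, 103, 102, 102, 99, 83, 50, 21, 15, 13, 15, 15, 16, 17, 15, 16, 17, 18, 15, 16, 17, 17, 13, 14, 17, 15, 15, 19, 19, 21, 25, 26, 26, 28]
ptr col [145, 145, 145, 145, 145, 145, 143, 134, 116, 98, 92, 90, 91, 91, 95, 110, 131, 144, 147, 146, 144, 137, 128, 123, 124, 124, 123, 123, 123, 123]
inner [23, 23, 22, 21, 19, 18, 28, 60, 99, 140, 170, 180, 178, 170, 150, 128, 134]
```

The foot is at crop (325,385), end edges at rows 292–347, lever still open at lower left, pointer -y edge at row 238. About 10 mm is left; I'll go 9 and measure again.

>>> {"api": "arm_command", "payload": {"deltas": [{"linear": [0, 0.003, 0], "dr": [0, 0, 0], "jaw": 0.066}, {"linear": [0, 0.006, 0], "dr": [0, 0, 0], "jaw": 0.066}, {"linear": [0, 0.009, 0], "dr": [0, 0, 0], "jaw": 0.066}, {"linear": [0, 0.009, 0], "dr": [0, 0, 0], "jaw": 0.066}, {"linear": [0, 0.009, 0], "dr": [0, 0, 0], "jaw": 0.066}]}}

```text
time: 14.32
position: [649.7, 116.1, 102.6]
orientation: [-0.0, 0.694, 0.72, -0.0]
wrist_force: [-1.5, -2.4, -1.1]
opening: 0.771
grasp_force: 0.8
```

```bash
cat > al.py <<'E'
from h import *
def go(f):
    s=telemetry.read_state();print(s['time'],s['position'],s['opening'],s['wrist_force'].round(1))
    C=cam('wrist');im=shot('wrist',f);g=cv2.cvtColor(im,cv2.COLOR_RGB2GRAY).astype(float)
    th=np.radians(2.2);ey=np.array([-np.sin(th),np.cos(th),0])
    def edge(P,lo,hi,sgn):  # strongest gradient with sign, subpixel, near row of P
        u,v=w2px('wrist',P,C);u=int(round(u)); r=np.arange(int(v)-lo,int(v)+hi)
        p=g[r][:,u-2:u+3].mean(1);d=sgn*np.diff(p);i=int(d.argmax());w=np.clip(d[max(i-2,0):i+3],0,None)
        row=(np.arange(max(i-2,0),max(i-2,0)+len(w))*w).sum()/w.sum()+r[0]+.5
        q=px2w('wrist',u,row,P[2],C);return u,round(row,2),round(float(q@ey),2)
    t=np.array(s['position'])
    e=t+ [0,31,0]
    x=669
    for dx in(-6,0,6):
        print('bot',edge([x+dx,e[1],97],8,8,-1),'inner',edge([x+dx*.7,e[1]-20,127],10,10,1))
    for x in(687,690): print('ptr',edge([x,150,108],8,8,-1))
    return im
E
python3 - <<'E'
from al import *
im=go('w9.png')
E
```

```text
14.3167 [649.6990752  116.11441209 102.61189999] 0.7706552086566868 [-1.5 -2.4 -1.1]
bot (352, np.float64(246.73), 121.52) inner (362, np.float64(322.58), 103.93)
bot (367, np.float64(246.73), 121.52) inner (374, np.float64(322.13), 104.1)
bot (381, np.float64(246.55), 121.59) inner (386, np.float64(322.22), 104.07)
ptr (419, np.float64(250.44), 123.48)
ptr (427, np.float64(250.51), 123.45)
```

>>> {"api": "arm_command", "payload": {"newtons": 25, "deltas": [{"linear": [-0.001, 0.0005, 0], "dr": [0, 0, 0], "jaw": 0.066}, {"linear": [-0.0015, 0.001, 0], "dr": [0, 0, 0], "jaw": 0.066}, {"linear": [-0.0015, 0.001, 0], "dr": [0, 0, 0], "jaw": 0.066}, {"linear": [-0.0015, 0.001, 0], "dr": [0, 0, 0], "jaw": 0.066}]}}

```text
time: 14.7
position: [648.6, 116.6, 102.9]
orientation: [0.0, 0.694, 0.72, 0.0]
wrist_force: [2.0, -2.1, -0.4]
opening: 0.773
grasp_force: 1.3
```

Run:
```python
from al import *
im=go('w10.png')
C=cam('wrist')
g=cv2.cvtColor(im,cv2.COLOR_RGB2GRAY)
# tube row profile at inner side & lip location
u,v=w2px('wrist',[670,110,121],C);r=int(v)+12;print(r,g[r,int(u)-60:int(u)+60].tolist());print(int(u)-60,px2w('wrist',u,r,121,C))
```

```text
14.7 [648.55838745 116.58575207 102.89124149] 0.7725413592818589 [ 2.  -2.1 -0.4]
bot (355, np.float64(246.42), 122.06) inner (365, np.float64(321.82), 104.57)
bot (369, np.float64(246.4), 122.06) inner (377, np.float64(321.75), 104.59)
bot (384, np.float64(246.4), 122.06) inner (389, np.float64(321.73), 104.59)
ptr (422, np.float64(251.44), 123.47)
ptr (430, np.float64(251.51), 123.44)
374 [11, 11, 11, 9, 10, 10, 16, 33, 52, 65, 72, 71, 70, 71, 71, 69, 70, 70, 69, 69, 68, 66, 66, 64, 65, 64, 64, 64, 65, 65, 63, 61, 57, 57, 71, 100, 131, 152, 161, 163, 162, 161, 159, 160, 160, 160, 161, 161, 162, 163, 164, 165, 169, 174, 179, 181, 180, 180, 181, 181, 181, 182, 182, 183, 183, 182, 175, 157, 137, 128, 128, 128, 128, 128, 129, 127, 121, 115, 112, 111, 107, 102, 103, 110, 113, 112, 112, 112, 111, 108, 96, 82, 71, 64, 51, 30, 13, 7, 8, 8, 7, 7, 6, 8, 11, 19, 22, 23, 21, 22, 22, 22, 21, 22, 18, 19, 19, 20, 20, 18]
313 [670.40476774 105.11529989 121.        ]
```

>>> {"api": "arm_command", "payload": {"deltas": [{"linear": [0.001, 0.0005, 0], "dr": [0, 0, 0], "jaw": 0.063}, {"linear": [0.0025, 0.0005, 0], "dr": [0, 0, 0], "jaw": 0.06}, {"linear": [0.004, 0.0005, 0], "dr": [0, 0, 0], "jaw": 0.057}, {"linear": [0.0055, 0.0005, 0], "dr": [0, 0, 0], "jaw": 0.054}, {"linear": [0.007, 0.0005, 0], "dr": [0, 0, 0], "jaw": 0.051}]}}

```text
time: 15.17
position: [654.7, 117.4, 102.6]
orientation: [-0.001, 0.694, 0.72, -0.001]
wrist_force: [-13.4, -1.9, 6.9]
opening: 0.601
grasp_force: 9.0
```

Run:
```python
from al import *
im=go('w11.png')
```

```text
15.1667 [654.74163715 117.35829735 102.58332862] 0.6005398028135659 [-13.4  -1.9   6.9]
bot (340, np.float64(246.8), 122.54) inner (347, np.float64(322.49), 105.05)
bot (354, np.float64(246.73), 122.57) inner (359, np.float64(322.37), 105.09)
bot (369, np.float64(246.78), 122.55) inner (371, np.float64(322.1), 105.19)
ptr (405, np.float64(253.36), 123.39)
ptr (413, np.float64(253.32), 123.4)
```

>>> {"api": "arm_command", "payload": {"deltas": [{"linear": [0.0015, 0, 0], "dr": [0, 0, 0], "jaw": 0.048}, {"linear": [0.003, 0, 0], "dr": [0, 0, 0], "jaw": 0.045}, {"linear": [0.0045, 0, 0], "dr": [0, 0, 0], "jaw": 0.042}, {"linear": [0.006, 0, 0], "dr": [0, 0, 0], "jaw": 0.039}]}}

```text
time: 15.55
position: [660.4, 117.4, 102.4]
orientation: [-0.001, 0.694, 0.72, -0.001]
wrist_force: [-10.1, -1.6, 2.3]
opening: 0.457
grasp_force: 5.9
```

Run:
```python
from al import *
im=go('w12.png')
```

```text
15.55 [660.43845355 117.40376716 102.41058431] 0.45745598793044184 [-10.1  -1.6   2.3]
bot (326, np.float64(246.84), 122.41) inner (330, np.float64(322.59), 104.94)
bot (340, np.float64(246.75), 122.45) inner (342, np.float64(322.47), 104.99)
bot (355, np.float64(246.75), 122.45) inner (355, np.float64(322.48), 104.99)
ptr (390, np.float64(253.19), 123.35)
ptr (398, np.float64(252.98), 123.44)
```

>>> {"api": "arm_command", "payload": {"newtons": 40, "deltas": [{"linear": [0.0015, 0, 0], "dr": [0, 0, 0], "jaw": 0.036}, {"linear": [0.003, 0, 0], "dr": [0, 0, 0], "jaw": 0.033}, {"linear": [0.0045, 0, 0], "dr": [0, 0, 0], "jaw": 0.03}, {"linear": [0.005, 0, 0], "dr": [0, 0, 0], "jaw": 0.027}, {"linear": [0.005, 0, 0], "dr": [0, 0, 0], "jaw": 0.024}]}}

```text
time: 16.02
position: [665.2, 117.5, 102.4]
orientation: [-0.001, 0.694, 0.72, -0.001]
wrist_force: [-9.5, -1.8, 6.6]
opening: 0.29
grasp_force: 46.0
```

>>> {"api": "arm_command", "payload": {"deltas": [{"linear": [0, 0, 0], "dr": [0, 0, 0], "jaw": 0.018}, {"linear": [0, 0, 0], "dr": [0, 0, 0], "jaw": 0.018}, {"linear": [0, 0, 0], "dr": [0, 0, 0], "jaw": 0.018}]}}

```text
time: 16.27
position: [665.2, 117.4, 102.4]
orientation: [-0.001, 0.694, 0.72, -0.001]
wrist_force: [-8.9, -2.9, 4.4]
opening: 0.29
grasp_force: 46.0
```

Run:
```python
from al import *
im=go('w13.png')
cv2.imwrite('pics/w13c.png',cv2.resize(im[160:460,140:540,::-1],(800,600),interpolation=cv2.INTER_CUBIC))
```

```text
16.2667 [665.24534517 117.37925693 102.40035066] 0.28969007219903375 [-8.9 -2.9  4.4]
bot (314, np.float64(246.85), 122.2) inner (316, np.float64(322.7), 104.69)
bot (328, np.float64(246.84), 122.21) inner (328, np.float64(322.73), 104.68)
bot (343, np.float64(246.74), 122.25) inner (341, np.float64(322.49), 104.78)
ptr (378, np.float64(252.97), 123.24)
ptr (386, np.float64(252.86), 123.29)
```

View pics/w13c.png

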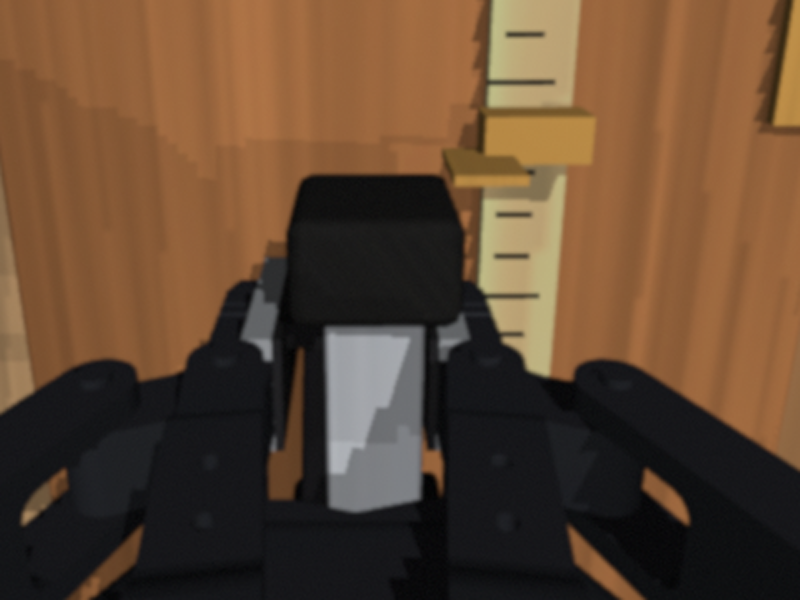

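The foot's end is level with the pointer to within about 0.5 mm. The lever lies flat and parallel along the tube at crop col 303–325, and both pads are gripping at 46 N. I'm handing in.

```bash
python3 -c "
from h import *
s=telemetry.read_state();print(s['time'],s['position'],s['grasp_force'])
print(sign_off())"
```

```text
16.3167 [665.23437009 117.44215082 102.42912295] 45.98213615070563
the job is handed in; nothing more can be done
None
```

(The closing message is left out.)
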